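# Turn a cup of pendant blanks out onto the soldering board

### The job

Turn the copper cup of pendant blanks right over onto the white soldering board by swinging its bar handle, so that the blanks lie under the upturned cup. Then lift the upside-down cup straight up by the red upright handle, to the top of its travel or close to it, so that it stays up and the three blanks are left in one heap in the middle of the board. Leave the jar of flux where it stands, and let go at the end.

Things in the scene. Friction and masses are not known exactly. Their poses are not given: they have to be found in the camera images.
- cup (a joint): turn of the copper cup (84 mm wide, 64 mm tall, mouth 60 mm inside, drawn-in shoulder that keeps the blanks in until well past its side). 0 = upright, as it starts on the spindle's +y side (robot's left); it goes up over the spindle; 3.14 = upside down on the -y side, rim 5 mm over the board (end stop). Cup axis 56 mm from the spindle. Stiff: stays where left; 1 to 3 N at the bar swings it
- spindle (a point): middle of the level steel spindle about which the cup turns, 53 mm above the bench at the start, between the stand's two aluminium tubes. Its x axis runs along the spindle (away from the robot, within 13 degrees), z up, y to the left; it does not turn with the cup. The spindle slides up with the lifting handle
- cup_bar (a point): middle of the cup's black bar handle: level round bar 12 mm thick, 52 mm long, parallel to the spindle, 140 mm from it and level with it (53 mm up) at both ends of the swing. Held from above across the bar, it can turn between the fingers as it is carried round. 36 mm free between bar and cup; its side arms are 64 mm apart. x along the bar; turns with the cup
- lift_handle (a point): centre of the red upright handle on top of the nearer tube: 12 mm thick along y, 22 mm along x, 34 mm tall, under a cap 20 x 28 x 8 mm whose top is 21 mm above this point. Axes as spindle, which lies at (60, 0, -96) mm from it. Starts 149 mm above the bench; slides straight up 65 mm at most, with spindle and cup; takes about 8 N; stays where left
- board: white ceramic soldering board, 125 x 105 x 14 mm, with a few solder strips on it, fixed on the bench beside the spindle under the place where the cup comes down (within 6 mm). Origin: centre of its underside
- blank_1: brass pendant blank: a square tag 15 x 15 mm, 6 mm thick, with a small round eye on one edge that makes it 23 mm long; about 14 g, loose. It starts with the other two in the bottom of the copper cup. Origin: near the middle of one flat side, z across its thickness
- blank_2: brass pendant blank: a square tag 15 x 15 mm, 6 mm thick, with a small round eye on one edge that makes it 23 mm long; about 14 g, loose. It starts with the other two in the bottom of the copper cup. Origin: near the middle of one flat side, z across its thickness
- blank_3: brass pendant blank: a square tag 15 x 15 mm, 6 mm thick, with a small round eye on one edge that makes it 23 mm long; about 14 g, loose. It starts with the other two in the bottom of the copper cup. Origin: near the middle of one flat side, z across its thickness
- jar: glass jar of flux with an amber lid, 70 mm wide, 82 mm tall, loose, standing to the left of the stand; must be left alone. Origin: centre of its underside

How it is judged:
On the way, in this order (a step that is already met when the one before it is completed fails the run):
1. the cup is turned right over, down on the board, with the three blanks on the board under it (value of joint cup above 2.97 rad and height (world z) of lift_handle below 0.159 m and horizontal distance between each of blank_1, blank_2, blank_3 and board below 0.045 m and height (world z) of blank_1 between 0.008 and 0.045 m and height (world z) of blank_2 between 0.008 and 0.045 m and height (world z) of blank_3 between 0.008 and 0.045 m), for 0.2 s.
2. the upside-down cup is lifted straight up, clear of the blanks (value of joint cup above 2.97 rad and height (world z) of lift_handle above 0.189 m and horizontal distance between each of blank_1, blank_2, blank_3 and board below 0.045 m and height (world z) of blank_1 between 0.008 and 0.045 m and height (world z) of blank_2 between 0.008 and 0.045 m and height (world z) of blank_3 between 0.008 and 0.045 m), for 0.2 s.
At the end, for the whole second after the job is handed in: The cup is upside down (joint above 2.97 rad) and stays lifted by at least 40 mm (lift handle above 189 mm); all three blanks lie at rest on the board, each within 45 mm of the board's centre horizontally and below 45 mm (all of step 2 and linear speed of each of blank_1, blank_2, blank_3 below 0.02 m/s); the robot touches nothing.
It fails at once if the jar of flux is moved by more than 30 mm or tipped (distance of jar from where it was at the start of the episode above 0.03 m or angle between jar's own z axis and vertical above 0.3 rad).
It also fails if it takes over 58 s, if anything falls off the work surface, if the arm or the gripper's body presses on something with over 40 N, if the wrist force passes 120 N, or if a joint passes its speed limit or range.

### The arm

A 7-joint arm with a two-finger parallel gripper is mounted at the origin on the work surface; the furniture and walls round the work are solid. World frame = base frame: x ahead of the robot, y to its left, z up, the work surface at z = 0. Lengths are in m, angles in rad, forces in N, time in s.
With the tool pointing down it reaches from about 0.425 to 0.875 m from the base axis. Payload 4.7 kg.
Tool frame: the origin (TCP) lies where the fingers leave the gripper's body, on its centre line; the fingertips stand 70 mm ahead of it and the grasp point (between the pads) lies 51 mm ahead of it; z points along the fingers, y is the line along which they close (so a half turn about z gives the same grasp; the last joint's range is limited). The gripper opens to 87 mm and grips with 3 to 60 N. Pads are 19 mm wide; open, the fingers measure 117 mm over their backs; the gripper's body (75 mm by 190 mm) begins 51 mm behind the grasp point.
Start: joints at [1.361, 0.321, -0.07, 1.45, 0.023, 1.371, -0.057], TCP at [0.144, -0.634, 0.292] pointing down, gripper open.
Joint ranges: [-2.86, 2.86], [-0.3, 2.09], [-1.38, 1.24], [0.06, 2.45], [-1.56, 4.7], [0.09, 2.05], [-2.69, 2.69]. Speed limits (rad/s): [2.57, 2.57, 3.14, 3.14, 3.14, 3.14, 3.14].

### API

Orientations are given as a rotation vector (axis times angle).
In Python, from bench import ctrl gives the robot as it stands.
- The arm moves only by the tool play_rows, never from a script. Its argument "increments" is a list that holds one entry, the list of rows, each a list of 7 numbers: the shift along the tool's x, y, z as a fraction of full scale, then the turn, a rotation vector about the tool's x, y, z as a fraction of full scale, then the gripper command: -1 is shut, 1 is fully open, values between are in proportion. A call has 1 to 8 rows; each row is the pose to reach, as a shift and turn from the pose commanded when the call began, along the tool's axes at that moment; what a row does not reach only later rows make up. Full scale, the value 1, is 0.1 m for a shift and 90 degrees for a turn. A row lasts 1/10 s, in which the tool goes at most 50 mm and 8.59 degrees, less where a joint would pass 70% of its speed; a pose out of reach is approached as far as the arm can. A call with a number of a shift or a turn outside -1 to 1 is refused whole. A call with a gripper value outside its range is refused whole. The fingers move at their own pace and stop on an object; "squeeze" is the grip in N (left out, the last holds). Time passes only in rows, so rows that repeat a pose let the fingers close. It gives the time, the measured TCP pose, the force, the opening and the grip force at its end, in the units of the state.
- ctrl.get_state(): the state, without advancing time (a new reading comes with each control period).
- ctrl.get_image(name): name is "scene" or "top" or "wrist"; returns the picture (384x512x3 uint8, red, green, blue); there is no depth.
- ctrl.get_calibration(name): a dict with "vertical_fov" (degrees; the focal length in pixels is half the picture's height over the tangent of half this angle, whatever the lens; pixels are square), "cx", "cy" (the principal point, pixels), "R" (3x3) and "t" (3): a world point X has camera coordinates R X + t; the wrist camera has in their place "T_tool_cam" (4x4, takes a point from camera to tool coordinates, whose origin is the TCP and whose axes are the flange's). Camera axes: x right, y down, z forward; pixel columns grow to the right and rows downward; lengths in m; the calibration is good to about 2 mm. A picture is of the moment at which its call begins: read the wrist's pose just before it. get_calibration takes no time and is no camera call.
- ctrl.close_job(): hands the job in; it is judged then, once.
The state is a dict: "time": time; "joint_positions": joint angles; "qd": joint speeds; "joint_torque": joint torques, N m; "position": TCP position; "tool_rot": TCP orientation; "ft_force": force on the tool from outside, world axes, zero at the start; "torque": the same for the moment, N m; "grip_width": opening from 0.0 (shut) to 1.0 (fully open); "grip_force": force on a finger pad.
Only numpy, scipy, OpenCV 4.12 (cv2) and the standard library are available. Lean on these libraries where they do the work, as an engineer would, in place of code of your own. Each camera call takes 0.05 s, during which the arm holds its last target. There are 200 camera calls.

## Working session

There is one attempt and no reset: what is moved stays moved. The work goes in short steps, Python scripts to look and compute and a tool call to move; the robot and the scene stay as the last step left them, time stands still between calls to the robot, and variables do not carry over. Pictures are saved under pics/ and viewed, at most 10 in all, crops included, and the job is handed in when it is done.

Besides the shell and the picture viewer there is one more tool, called after "Emit:" as name([rows], argument=value, ...), one row to a line, values as JSON. play_rows: Moves the arm, as the interface text tells. Shift numbers are shares of 0.1 m and turn numbers shares of 90 degrees, none past 1 either way. Its arguments: {"type":"object","properties":{"increments":{"type":"array"},"squeeze":{"type":"number"}},"required":["increments"]}

```bash
mkdir -p pics
python3 - <<'E'
from bench import ctrl
import cv2,numpy as np
a=[]
for n in("scene","top","wrist"):
    im=ctrl.get_image(n); cv2.imwrite(f"pics/{n}0.png",im[:,:,::-1]); 
    c=ctrl.get_calibration(n); print(n,{k:np.round(v,4).tolist() for k,v in c.items()})
s=ctrl.get_state();print({k:np.round(v,4).tolist() for k,v in s.items()})
E
```

```text
scene {'vertical_fov': 52.9267, 'cx': 259.3476, 'cy': 195.2202, 'R': [[-0.6201, -0.7845, -0.0115], [-0.4184, 0.3431, -0.841], [0.6637, -0.5166, -0.541]], 't': [0.4445, 0.2193, 0.754]}
top {'vertical_fov': 46.1882, 'cx': 255.4427, 'cy': 194.3395, 'R': [[-0.0244, -0.9993, -0.0298], [-0.9926, 0.0278, -0.1182], [0.119, 0.0267, -0.9925]], 't': [0.2141, 0.4844, 0.9663]}
wrist {'vertical_fov': 65.2816, 'cx': 255.4299, 'cy': 194.6848, 'T_tool_cam': [[0.0004, -0.9687, -0.2483, 0.0684], [1.0, 0.0008, -0.0015, -0.0004], [0.0017, -0.2483, 0.9687, -0.0919], [0.0, 0.0, 0.0, 1.0]]}
{'time': 0.15, 'joint_positions': [1.3611, 0.3216, -0.0701, 1.4514, 0.0226, 1.3708, -0.0569], 'qd': [0.0014, -0.0028, 0.0007, -0.0039, 0.0022, 0.0008, 0.0014], 'joint_torque': [-0.0013, -49.1797, -0.4056, -31.2877, -0.0642, 0.0404, 0.0001], 'position': [0.1442, -0.6335, 0.2914], 'tool_rot': [-3.1205, -0.3507, 0.0004], 'ft_force': [-0.0738, 0.2578, 0.4621], 'torque': [0.0257, 0.0088, 0.0387], 'grip_force': 0.0, 'grip_width': 1.0016}
```

View pics/scene0.png

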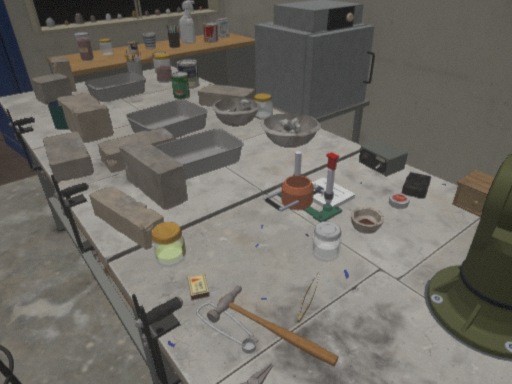

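View pics/top0.png

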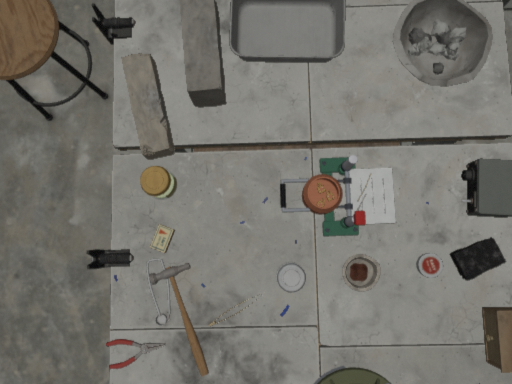

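The scene view shows the stand with its red handle at about (333,160), the cup at (298,193) and the bar at (288,206). The top view shows the bar at (284,195), the cup at (322,195), the red cap at (360,217), the board at (375,195) and the amber-lidded jar at (157,181). Next I'll enlarge both.

Run:
```python
import cv2,numpy as np
a=cv2.imread("pics/scene0.png")[140:230,255:365]; b=cv2.imread("pics/top0.png")[145:245,270:402]
a=cv2.resize(a,(390,320),interpolation=cv2.INTER_CUBIC);b=cv2.resize(b,(400,303),interpolation=cv2.INTER_CUBIC)
o=np.zeros((320,800,3),np.uint8);o[:,:390]=a;o[:303,400:]=b
cv2.imwrite("pics/crop.png",o)
# red masks
for n in("scene","top"):
    im=cv2.imread(f"pics/{n}0.png").astype(int);m=(im[:,:,2]>130)&(im[:,:,1]<60)&(im[:,:,0]<70)
    k,l,st,c=cv2.connectedComponentsWithStats(m.astype(np.uint8))
    print(n,[(s.tolist(),np.round(x,1).tolist()) for s,x in zip(st[1:],c[1:]) if s[4]>8])
```

```text
scene [([328, 153, 10, 5, 30], [332.3, 155.2])]
top [([356, 211, 9, 13, 99], [359.9, 217.5])]
```

View pics/crop.png

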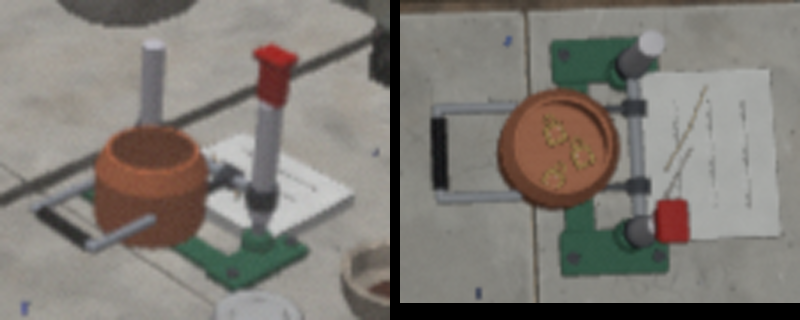

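The crops show, in full-picture pixels:
- **Bar middle:** scene (273,204), top (283,195.5).
- **Red cap top:** scene (332.3,155.5), top (360,217.8).
- **Spindle:** the line at top x≈348.

Now I'll triangulate these.

```bash
cat > h.py <<'E'
from bench import ctrl
import numpy as np
from scipy.spatial.transform import Rotation as Ro
def cam(n):
    c=ctrl.get_calibration(n);f=192/np.tan(np.radians(c["vertical_fov"])/2)
    return c,np.array([[f,0,c["cx"]],[0,f,c["cy"]],[0,0,1]])
def wristRT(s):
    c,K=cam("wrist");T=np.eye(4);T[:3,:3]=Ro.from_rotvec(s["tool_rot"]).as_matrix();T[:3,3]=s["position"]
    M=np.linalg.inv(T@np.array(c["T_tool_cam"]));return K,M[:3,:3],M[:3,3]
def fixRT(n):
    c,K=cam(n);return K,np.array(c["R"]),np.array(c["t"])
def ray(v,p):
    K,R,t=v;d=R.T@np.linalg.solve(K,[*p,1]);return -R.T@t,d/np.linalg.norm(d)
def tri(v1,p1,v2,p2):
    a,d=ray(v1,p1);b,e=ray(v2,p2)
    x=np.linalg.lstsq(np.c_[d,-e],b-a,rcond=None)[0];P,Q=a+d*x[0],b+e*x[1]
    return (P+Q)/2,np.linalg.norm(P-Q)
def atz(v,p,z):
    a,d=ray(v,p);return a+d*(z-a[2])/d[2]
def proj(v,X):
    K,R,t=v;q=K@(R@X+t);return q[:2]/q[2]
def plan(grasp,off=.051,R=None):
    """shift in tool axes (share of 0.1 m) to bring the grasp point to a world point"""
    s=ctrl.get_state();R0=Ro.from_rotvec(s["tool_rot"]).as_matrix();R=R0 if R is None else R
    tcp=np.array(grasp)-R[:,2]*off
    return R0.T@(tcp-s["position"])/.1, Ro.from_matrix(R0.T@R).as_rotvec()/(np.pi/2)
E
python3 - <<'E'
from h import *
S,T=fixRT("scene"),fixRT("top")
cs=lambda x,y:(255+x/3.545,140+y/3.556); ct=lambda x,y:(270+(x-400)/3.03,145+y/3.03)
P=lambda x:np.round(x,4)
print("bar",*map(P,tri(S,cs(64,228),T,ct(439.5,153.5))))
e=[atz(T,ct(438,118),.053),atz(T,ct(441,190),.053)];print("barends",P(e))
e=[tri(S,cs(38,208),T,ct(438,118)),tri(S,cs(90,246),T,ct(441,190))];print(e)
print("cap",*map(P,tri(S,cs(274,53),T,ct(672,221))),P(atz(T,ct(672,221),.17)))
sp=[atz(T,ct(635,107),.053),atz(T,ct(637,186),.053)];print("spindle",P(sp))
print("board corners",P([atz(T,ct(*p),.014) for p in((768,71),(779,236))]))
print("jar",P(atz(T,(155,180),.082)))
s=ctrl.get_state();print(P(Ro.from_rotvec(s["tool_rot"]).as_matrix()))
E
```

```text
bar [0.4827 0.1408 0.0513] 0.0008
barends [[0.5084 0.1414 0.053 ]
 [0.4566 0.1409 0.053 ]]
[(array([0.5085524 , 0.14206205, 0.05563388]), np.float64(0.0015748148402583422)), (array([0.45617241, 0.14004686, 0.04979127]), np.float64(0.001992240895813916))]
cap [0.4233 0.002  0.1682] 0.0004 [0.4231 0.0023 0.17  ]
spindle [[0.5123 0.0006 0.053 ]
 [0.4557 0.002  0.053 ]]
board corners [[ 0.5422 -0.1059  0.014 ]
 [ 0.4195 -0.1066  0.014 ]]
jar [0.5205 0.413  0.082 ]
[[ 9.751e-01  2.220e-01 -4.000e-04]
 [ 2.220e-01 -9.751e-01  1.400e-03]
 [-1.000e-04 -1.500e-03 -1.000e+00]]
```

Bar at (0.483, 0.141, 0.053), spindle at (0.483, 0.001), yaw about 0, and the cap is consistent with these. Next I carry the arm over above the bar.

Emit:
play_rows([
  [[0.5,-0.5,0,0,0,0.07,-0.17],[1,-1,0,0,0,0.142,-0.17],[1,-1,0,0,0,0.142,-0.17],[1,-1,0,0,0,0.142,-0.17]],
])

```text
time: 0.55
position: [0.2248, -0.509, 0.2925]
tool_rot: [-3.139, -0.016, -0.003]
ft_force: [0.3, 0.2, -0.1]
grip_width: 0.718
grip_force: 0.0
```

Emit:
play_rows([
  [[0.5,-0.5,0,0,0,0,-0.17],[1,-1,0,0,0,0,-0.17],[1,-1,0,0,0,0,-0.17]],
])

```text
time: 0.85
position: [0.3208, -0.4125, 0.2922]
tool_rot: [-3.141, -0.002, -0.001]
ft_force: [0.3, 0.1, 0.2]
grip_width: 0.467
grip_force: 0.0
```

Emit:
play_rows([
  [[0.5,-0.5,0,0,0,0,-0.17],[1,-1,0,0,0,0,-0.17],[1,-1,0,0,0,0,-0.17]],
])

```text
time: 1.15
position: [0.4209, -0.3121, 0.2923]
tool_rot: [3.142, 0.003, 0.001]
ft_force: [-0.1, -0.3, 1.1]
grip_width: 0.417
grip_force: 0.0
```

Emit:
play_rows([
  [[0.3,-0.5,0,0,0,0,-0.17],[0.6,-1,0,0,0,0,-0.17],[0.6,-1,0,0,0,0,-0.17]],
])

```text
time: 1.45
position: [0.482, -0.2084, 0.2924]
tool_rot: [-3.139, -0.013, -0.002]
ft_force: [-0.1, 0.4, -0.3]
grip_width: 0.418
grip_force: 0.0
```

Emit:
play_rows([
  [[0.0,-0.5,0,0,0,0,-0.17],[0,-1,0,0,0,0,-0.17],[0,-1,0,0,0,0,-0.17]],
])

```text
time: 1.75
position: [0.4799, -0.1064, 0.2926]
tool_rot: [-3.139, -0.019, -0.001]
ft_force: [-0.6, -0.1, -0.4]
grip_width: 0.413
grip_force: 0.0
```

Emit:
play_rows([
  [[0.0,-0.5,0,0,0,0,-0.17],[0,-1,0,0,0,0,-0.17],[0,-1,0,0,0,0,-0.17]],
])

```text
time: 2.05
position: [0.4792, -0.0066, 0.2928]
tool_rot: [-3.139, -0.019, -0.002]
ft_force: [0.4, -0.6, -0.5]
grip_width: 0.418
grip_force: 0.0
```

Emit:
play_rows([
  [[0.0,-0.5,0,0,0,0,-0.17],[0,-1,0,0,0,0,-0.17],[0,-1,0,0,0,0,-0.17]],
])

```text
time: 2.35
position: [0.4785, 0.0933, 0.2929]
tool_rot: [-3.138, -0.019, -0.002]
ft_force: [0.2, 0.9, -0.3]
grip_width: 0.415
grip_force: 0.0
```

Emit:
play_rows([
  [[0.0,-0.47,0.3,0,0,0,-0.17],[0.03,-0.47,0.7,0,0,0.008,-0.17],[0.03,-0.47,0.7,0,0,0.008,-0.17],[0.03,-0.47,0.7,0,0,0.008,-0.17]],
])

```text
time: 2.75
position: [0.4821, 0.132, 0.2221]
tool_rot: [3.141, -0.019, -0.003]
ft_force: [-0.0, 0.0, 0.4]
grip_width: 0.413
grip_force: 0.0
```

Run:
```python
from h import *
import cv2
s=ctrl.get_state();im=ctrl.get_image("wrist");cv2.imwrite("pics/w1.png",im[:,:,::-1])
v=wristRT(s);print(s["position"],s["tool_rot"])
for n,X in dict(bar=(.4827,.141,.053),e1=(.5087,.141,.053),e2=(.4567,.141,.053),cap=(.4233,.002,.17)).items(): print(n,proj(v,np.array(X)))
np.savez("w1.npz",p=s["position"],r=s["tool_rot"])
```

```text
[0.48214572 0.13202865 0.22207968] [ 3.14140799e+00 -1.86846953e-02 -2.82895057e-03]
bar [246.509371   195.24623856]
e1 [245.94905522 166.57657178]
e2 [247.04325245 222.56334091]
cap [486.50452355 345.54882609]
```

View pics/w1.png

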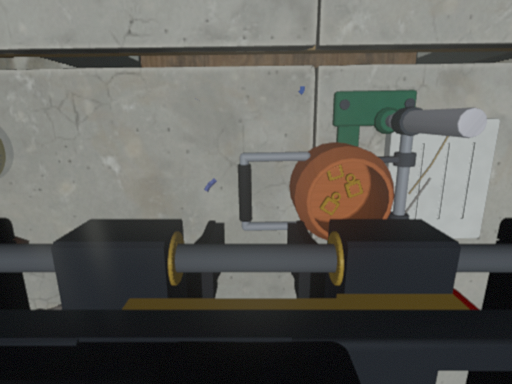

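The wrist view shows the bar at column 245, rows 164–222, within 1–2 px of prediction. The gap between bar and cup is clear, so I descend.

Emit:
play_rows([
  [[0.005,-0.095,0.1,0,0,-0.004,-0.17],[0.005,-0.095,0.4,0,0,-0.004,-0.17],[0.005,-0.095,0.6,0,0,-0.004,-0.17],[0.005,-0.095,0.6,0,0,-0.004,-0.17]],
])

```text
time: 3.2
position: [0.4816, 0.1421, 0.1606]
tool_rot: [3.141, -0.009, -0.005]
ft_force: [-0.3, -1.6, -0.6]
grip_width: 0.41
grip_force: 0.0
```

Emit:
play_rows([
  [[0,0,0.2,0,0,0,-0.17],[0,0,0.4,0,0,0,-0.17],[0,0,0.58,0,0,0,-0.17],[0,0,0.58,0,0,0,-0.17],[0,0,0.58,0,0,0,-0.17]],
])

```text
time: 3.7
position: [0.4836, 0.1428, 0.1056]
tool_rot: [-3.141, 0.009, -0.003]
ft_force: [0.3, 0.1, 0.7]
grip_width: 0.415
grip_force: 0.0
```

Emit:
play_rows([
  [[0,0.01,0.015,0,0,0,-0.6],[0,0.01,0.015,0,0,0,-1],[0,0.01,0.015,0,0,0,-1],[0,0.01,0.015,0,0,0,-1],[0,0.01,0.015,0,0,0,-1],[0,0.01,0.015,0,0,0,-1]],
], squeeze=15)

```text
time: 4.3
position: [0.4829, 0.1417, 0.1031]
tool_rot: [-3.142, 0.008, -0.001]
ft_force: [-0.1, -0.4, 2.8]
grip_width: 0.13
grip_force: 15.0
```

Emit:
play_rows([
  [[0,0.004,-0.073,0,0,0,-1],[0,0.021,-0.24,0,0,0,-1],[0,0.06,-0.41,0,0,0,-1],[0,0.12,-0.57,0,0,0,-1],[0,0.188,-0.7,0,0,0,-1],[0,0.26,-0.81,0,0,0,-1],[0,0.34,-0.913,0,0,0,-1],[0,0.41,-0.99,0,0,0,-1]],
])

```text
time: 5.1
position: [0.483, 0.103, 0.2036]
tool_rot: [-3.138, 0.006, -0.004]
ft_force: [2.2, 7.0, 3.4]
grip_width: 0.131
grip_force: 15.0
```

Emit:
play_rows([
  [[0,0.128,-0.113,0,0,0,-1],[0,0.29,-0.222,0,0,0,-1],[0,0.466,-0.308,0,0,0,-1],[0,0.651,-0.368,0,0,0,-1],[0,0.844,-0.402,0,0,0,-1],[0,0.99,-0.41,0,0,0,-1],[0,0.99,-0.41,0,0,0,-1]],
])

```text
time: 5.8
position: [0.4831, -0.0008, 0.2446]
tool_rot: [3.14, -0.014, 0.006]
ft_force: [1.6, -0.4, 7.7]
grip_width: 0.135
grip_force: 15.0
```

Emit:
play_rows([
  [[0,0.195,0.014,0,0,0,-1],[0,0.433,0.069,0,0,0,-1],[0,0.7,0.188,0,0,0,-1],[0,0.99,0.41,0,0,0,-1]],
])

```text
time: 6.2
position: [0.4826, -0.0976, 0.2031]
tool_rot: [3.141, -0.007, 0.006]
ft_force: [6.8, 5.2, -4.9]
grip_width: 0.135
grip_force: 15.0
```

Emit:
play_rows([
  [[0,0.197,0.248,0,0,0,-1],[0,0.334,0.534,0,0,0,-1],[0,0.396,0.795,0,0,0,-1],[0,0.41,0.98,0,0,0,-1],[0,0.41,1.0,0,0,0,-1],[0,0.41,1.0,0,0,0,-1],[0,0.41,1.0,0,0,0,-1]],
])

```text
time: 6.9
position: [0.4818, -0.1383, 0.1019]
tool_rot: [3.141, -0.008, 0.002]
ft_force: [3.8, 0.1, -1.7]
grip_width: 0.128
grip_force: 15.1
```

Run:
```python
from h import *
import cv2
a=cv2.resize(ctrl.get_image("scene")[140:230,255:365,::-1],(390,320),interpolation=3);b=cv2.resize(ctrl.get_image("top")[145:245,310:442,::-1],(400,303),interpolation=3)
o=np.zeros((320,800,3),np.uint8);o[:,:390]=a;o[:303,400:]=b
cv2.imwrite("pics/c2.png",o)
```

```text
(no output)
```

View pics/c2.png

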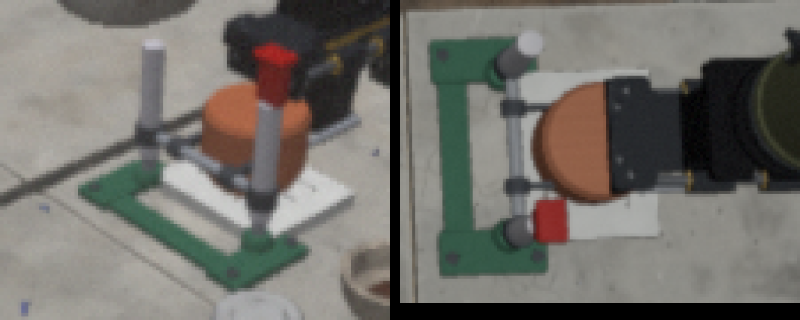

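The scene crop shows the cup upside down on the board at about (255,140), level and with no blanks outside it. The red cap in the top crop is at about (551,221). Next I release and go up.

Emit:
play_rows([
  [[0,0,0,0,0,0,-0.17],[0,0,0,0,0,0,-0.17],[0,0,0,0,0,0,-0.17],[0,0,-0.2,0,0,0,-0.17],[0,0,-0.5,0,0,0,-0.17],[0,0,-0.8,0,0,0,-0.17],[0,0,-1,0,0,0,-0.17],[0,0,-1,0,0,0,-0.17]],
])

```text
time: 7.8
position: [0.4823, -0.1389, 0.2045]
tool_rot: [3.139, -0.009, 0.006]
ft_force: [0.5, -0.1, 0.6]
grip_width: 0.41
grip_force: 0.0
```

Emit:
play_rows([
  [[0,0,-0.4,0,0,0,0],[0,0,-0.9,0,0,0,0.2],[-0.1,-0.2,-0.9,0,0,0,0.2],[-0.3,-0.6,-0.9,0,0,0,0.2],[-0.45,-0.9,-0.9,0,0,0,0.2],[-0.45,-0.9,-0.9,0,0,0,0.2]],
])

```text
time: 8.4
position: [0.4346, -0.0441, 0.2906]
tool_rot: [3.141, 0.0, -0.004]
ft_force: [0.5, -0.8, -0.1]
grip_width: 0.597
grip_force: 0.0
```

Run:
```python
from h import *
import cv2
s=ctrl.get_state();im=ctrl.get_image("wrist");cv2.imwrite("pics/w2.png",im[:,:,::-1])
v=wristRT(s);print(s["position"],s["tool_rot"])
for n,X in dict(cap=(.4233,.002,.17)).items(): print(n,proj(v,np.array(X)))
print(plan([.427,.002,.166]))
m=((im[:,:,0]>100)&(im[:,:,1]<60)&(im[:,:,2]<70)).astype(np.uint8)
k,l,st,c=cv2.connectedComponentsWithStats(m);print(st[1:][st[1:,4]>30])
```

```text
[ 0.43460878 -0.04407576  0.29062236] [ 3.14116935e+00  1.64441224e-04 -4.46771229e-03]
cap [195.31408191 226.41130635]
(array([-0.08299304, -0.48795965,  0.73729585]), array([0., 0., 0.]))
[[183 204  25  31 478]]
```

View pics/w2.png

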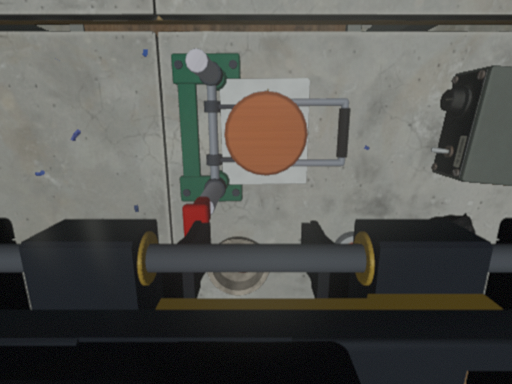

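The wrist view shows the red cap at about (196,221), as predicted, and the cup upside down in the middle of the board. I move over the cap and go down.

Emit:
play_rows([
  [[-0.075,-0.46,0,0,0,0,0.2],[-0.075,-0.46,0,0,0,0,0.2],[-0.075,-0.46,0.2,0,0,0,0.2],[-0.075,-0.46,0.4,0,0,0,0.2],[-0.075,-0.46,0.4,0,0,0,0.2]],
])

```text
time: 8.95
position: [0.4277, -0.0032, 0.2488]
tool_rot: [-3.14, 0.01, 0.01]
ft_force: [-0.6, 0.1, 0.7]
grip_width: 0.598
grip_force: 0.0
```

Run:
```python
from h import *
s=ctrl.get_state();print(s["position"],s["tool_rot"],s["joint_positions"]);print(plan([.427,.0018,.166]))
```

```text
[ 0.42766532 -0.00316181  0.2487747 ] [-3.14037635  0.01025415  0.0095504 ] [ 0.7104192  -0.12752799 -0.7023886   2.0002395  -0.08799415  1.2462031
 -1.53664373]
(array([-0.00193909, -0.0486091 ,  0.31783134]), array([0., 0., 0.]))
```

Emit:
play_rows([
  [[0,-0.04,0.1,0,0,0,0.2],[0,-0.04,0.25,0,0,0,0.2],[0,-0.04,0.32,0,0,0,0.2],[0,-0.04,0.32,0,0,0,0.2],[0,-0.04,0.32,0,0,0,0.2]],
])

```text
time: 9.45
position: [0.4297, 0.0018, 0.2202]
tool_rot: [3.142, -0.009, 0.001]
ft_force: [-0.5, -0.1, 0.1]
grip_width: 0.605
grip_force: 0.0
```

Centred over the cap, so I close on it.

Emit:
play_rows([
  [[-0.02,0,0.03,0,0,0,-0.3],[-0.02,0,0.03,0,0,0,-0.6],[-0.02,0,0.03,0,0,0,-1],[-0.02,0,0.03,0,0,0,-1],[-0.02,0,0.03,0,0,0,-1],[-0.02,0,0.03,0,0,0,-1],[-0.02,0,0.03,0,0,0,-1]],
], squeeze=45)

```text
time: 10.15
position: [0.4275, 0.0015, 0.2169]
tool_rot: [3.141, -0.009, 0.0]
ft_force: [0.7, -1.5, 1.0]
grip_width: 0.223
grip_force: 45.0
```

Emit:
play_rows([
  [[0,0,-0.05,0,0,0,-1],[0,0,-0.12,0,0,0,-1],[0,0,-0.2,0,0,0,-1],[0,0,-0.28,0,0,0,-1],[0,0,-0.36,0,0,0,-1],[0,0,-0.44,0,0,0,-1],[0,0,-0.52,0,0,0,-1],[0,0,-0.58,0,0,0,-1]],
])

```text
time: 10.95
position: [0.4274, 0.0015, 0.2752]
tool_rot: [3.141, -0.009, 0.001]
ft_force: [3.8, -2.2, -7.2]
grip_width: 0.223
grip_force: 45.0
```

Emit:
play_rows([
  [[0,0,-0.03,0,0,0,-1],[0,0,-0.04,0,0,0,-1],[0,0,-0.04,0,0,0,-1],[0,0,-0.04,0,0,0,-1]],
])

```text
time: 11.35
position: [0.4274, 0.0015, 0.2789]
tool_rot: [3.141, -0.009, 0.0]
ft_force: [2.8, -3.7, -4.5]
grip_width: 0.223
grip_force: 45.0
```

Run:
```python
from h import *
import cv2
a=cv2.resize(ctrl.get_image("scene")[120:220,265:365,::-1],(390,390),interpolation=3);b=cv2.resize(ctrl.get_image("top")[145:245,310:442,::-1],(400,303),interpolation=3)
o=np.zeros((390,800,3),np.uint8);o[:,:390]=a;o[:303,400:]=b
cv2.imwrite("pics/c3.png",o)
```

```text
(no output)
```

View pics/c3.png

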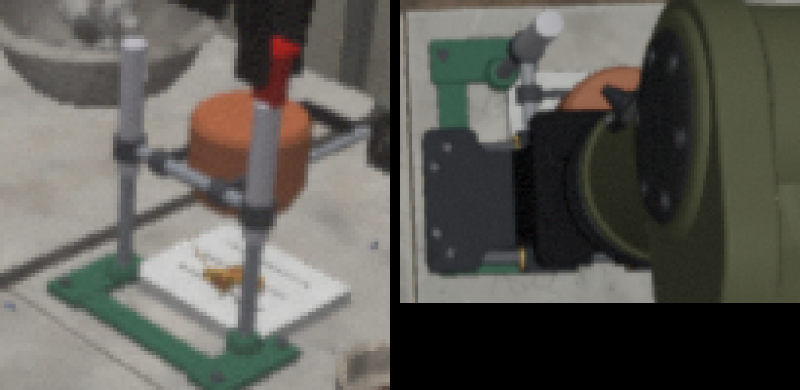

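The scene crop shows the cup lifted and the blanks in a heap on the board at about (232,272). Next I open gently, rise straight up and check that nothing drops.

Emit:
play_rows([
  [[0,0,0,0,0,0,-0.3],[0,0,0,0,0,0,0],[0,0,0,0,0,0,0.2],[0,0,-0.1,0,0,0,0.2],[0,0,-0.4,0,0,0,0.2],[0,0,-0.7,0,0,0,0.2],[0,0,-0.9,0,0,0,0.2],[0,0,-0.9,0,0,0,0.2]],
])

```text
time: 12.25
position: [0.4287, 0.0024, 0.3724]
tool_rot: [3.141, -0.008, 0.009]
ft_force: [0.3, 0.5, -0.9]
grip_width: 0.598
grip_force: 0.0
```

Run:
```python
from h import *
import cv2
s=ctrl.get_state();print(s["position"],s["ft_force"],s["grip_width"])
a=cv2.resize(ctrl.get_image("scene")[110:220,255:365,::-1],(600,600),interpolation=3)
cv2.imwrite("pics/c4.png",a)
```

```text
[0.42869994 0.00236037 0.37239882] [ 0.26254514  0.51224858 -0.88937303] 0.5976985875435451
```

View pics/c4.png

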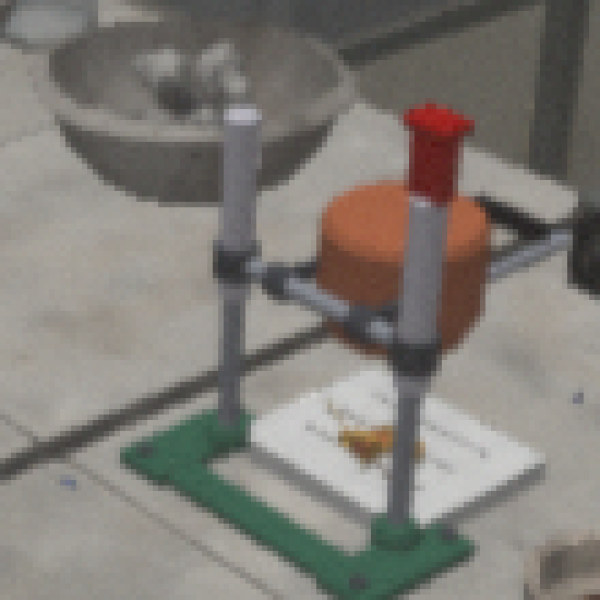

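The cup stays lifted, the handle is free, and the heap is near the middle of the board, at about (375,438) in the crop. I'm handing it in.

```bash
python3 -c "
from bench import ctrl
print(ctrl.close_job())"
```

```text
the job is handed in; nothing more can be done
None
```

The job is handed in (no verdict came back): the last picture shows the cup upside down and lifted about 60 mm, the blanks heaped near the middle of the board and the gripper clear; I gripped the red handle by its cap, and the jar was never approached.

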